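Lock the grinder's slotted screw with the flat driver

ROBOT

A 7-joint arm with a two-finger parallel gripper is mounted at the origin on the work surface. World frame = base frame: x ahead of the robot, y to its left, z up, the work surface at z = 0. Lengths are in m, angles in rad, forces in N, time in s.
With the tool pointing down it reaches from about 0.4 to 0.85 m from the base axis. Payload 10.4 kg.
Tool frame: the origin (TCP) lies on the centre line of the jaws, within the pads' length; the fingertips stand 14 mm ahead of it and the grasp point (between the pads) lies 5 mm behind it (manip.tip_reach is the distance from the TCP to the fingertips, in m); z points along the fingers, y is the line along which they close (so a half turn about z gives the same grasp; the last joint's range is limited). The gripper opens to 85 mm and grips with 20 to 120 N. Pads are 22 mm wide; open, the fingers measure 114 mm over their backs; the gripper's body (76 mm by 85 mm) begins 54 mm behind the grasp point. The pads swing forward as they close: fully open they stand 13 mm farther back than shut.
Start: joints at [1.249, 0.332, -0.065, 1.46, 0.022, 1.35, -0.088], TCP at [0.184, -0.597, 0.245] pointing down, gripper open.
Joint ranges: [-2.6, 2.6], [-0.5, 2.12], [-1.47, 1.34], [0.16, 2.42], [-1.27, 4.41], [0.06, 2.06], [-2.6, 2.6]. Speed limits (rad/s): [2.22, 2.22, 2.79, 2.79, 3.14, 3.14, 3.14].

INTERFACE

Orientations are given as a unit quaternion [x, y, z, w].
In Python, from workcell import manip gives the robot as it stands.
- The arm moves only by the shell command python3 -m pendant 'ROWS' [FORCE]. ROWS is JSON, a list of rows, each a list of 7 numbers: the shift along the tool's x, y, z in units of 50 mm (1.0 is 50 mm), then the turn, a rotation vector about the tool's x, y, z in units of 8 degrees (1.0 is 8 degrees), then the opening, from -1 (shut) to 1 (fully open), so that 0 is half open. In form: [[dx, dy, dz, ax, ay, az, jaw], ...]. A call has exactly 10 rows; each row is the pose to reach, as a shift and turn from the pose commanded when the call began, along the tool's axes at that moment; what a row does not reach only later rows make up. A row lasts 1/8 s, in which the tool goes at most 62.5 mm and 10.7 degrees, less where a joint would pass 70% of its speed; a pose out of reach is approached as far as the arm can. A call with a gripper value outside its range is refused whole. The fingers move at their own pace and stop on an object; FORCE is the grip in N (left out, the last holds). Time passes only in rows, so rows that repeat a pose let the fingers close, or fill a call up. It gives the time, the measured TCP pose, the force, the opening and the grip force at its end, in the units of the state.
- manip.get_obs(): the state, without advancing time (a new reading comes with each control period).
- manip.camera(name): name is "side" or "top" or "wrist"; returns (picture, depth): 420x560x3 uint8, red, green, blue; 420x560 float32, m along the optical axis (not along the pixel's ray), 0 where there is no reading.
- manip.get_calibration(name): a dict with "fx", "fy", "cx", "cy" (pixels), "xyz" and "orientation" of the camera in the world. Camera axes: x right, y up, looking along -z (the intrinsics and any distortion apply to the point x, -y, -z); pixel columns grow to the right and rows downward; lengths in m; the calibration is good to about 2 mm. A picture is of the moment at which its call begins: read the wrist's pose just before it. get_calibration takes no time and is no camera call; for the wrist camera it gives the pose at the moment of the call.
- manip.hand_in(): hands the job in; it is judged then, once.
Trained networks look in the newest picture that a camera, given by its name, has taken for a name from the list of things; names that differ only in an ending like _2 or _b are one class to them, and where a whole thing is asked for, a point or a joint stands for the part that bears it (a point fixed in the world has none). Each returns a list of dicts, best first, with "p" (0 to 1); they miss things now and then, are a little off and sometimes report something else, mostly with a low value. They report only what shows in the picture. A call takes as long as a camera call. They do not tell look-alikes from the thing itself.
- manip.find_in(thing, camera): "box" ([left, top, right, bottom] in pixels, round what is visible of it).
- manip.trace(thing, camera): "pixels" (420x560 bool, what is visible of it) and "box" ([left, top, right, bottom] in pixels, round what is visible of it).
- manip.tip_of(thing, camera): "pixel" ([column, row] in pixels: a listed point, or the origin of a listed thing).
The state is a dict: "clock": time; "joint_pos": joint angles; "joint_velocities": joint speeds; "tau": joint torques, N m; "position": TCP position; "ee_rot": TCP orientation; "ft_force": force on the tool from outside, world axes, zero at the start; "torque": the same for the moment, N m; "grip_width": opening from 0.0 (shut) to 1.0 (fully open); "grasp_force": force on a finger pad.
Only numpy, scipy, OpenCV 4.12 (cv2) and the standard library are available. Lean on these libraries where they do the work, as an engineer would, in place of code of your own. Each camera call takes 0.05 s, during which the arm holds its last target. There are 200 camera calls.

TASK

Take the flat screwdriver from its wooden stand, seat its blade in the slot of the brass lock screw on the coffee grinder's burr head, and turn the screw clockwise until it is fully tight at its stop, without forcing it. Press lightly and keep the blade in the slot from the first turn until the screw is tight, then put the driver back upright in the hole of its stand and let go. Turn the screw only with the driver, and leave the cup, the tamper and the jar where they are.

Things in the scene. Friction and masses are not known exactly. Their poses are not given: they have to be found in the camera images.
- grinder: Burr head of a coffee grinder: round aluminium body, fixed to the counter, 128 mm across the foot, 116 mm above it, deck 70 mm high; origin at the centre of its underside, z up. On its deck stand a dark hopper neck (60 mm across, top 86 mm high, centre 22 mm along +x) and the steel collar with the brass lock screw (36 mm along -x). A black chute points to +y.
- collar_mouth (a point): Centre of the mouth of the fixed steel collar round the lock screw, 88 mm above the counter: 36 mm outside, 24 mm inside diameter; its wall closes the ends of the slot. Axes as the grinder's.
- screw_face (a point): Centre of the lock screw's brass face (21 mm across) at rest, 3 mm below the collar's mouth; axes as the grinder's. The face sits on a spring: it gives from 3 N on, 1.5 N per mm, solid after 3 mm. More than 60 N of contact between driver and grinder head spoils it: pressing, or twisting beyond about 0.45 N m at the stop.
- slot_floor (a point): Centre of the floor of the screw's slot at rest, 7 mm below the face. The slot is 4 mm wide and runs right across the face. With lock_screw at 0 it lies along the grinder's x axis to within 0.7 rad either way: this offset differs at every start and is in no reading (these axes are the grinder's). See it in an image, or press lightly and turn until the blade drops in. Seated: tip 5 mm or more below the face.
- lock_screw (a joint): Turn of the lock screw in rad, growing clockwise seen from above; 0 fully loose, 1.3 tight at a hard stop (starts between 0 and 0.15). It takes 0.12 N m to turn and stays where it is left.
- driver: Flat screwdriver, 132 mm long, 0.12 kg, upright, blade down, in its stand. Origin at the underside centre of its black 30 mm square flange (6 mm thick), which rests on the stand; z up. Orange square handle, 24 by 24 mm, flats facing its x and y axes, from 6 to 72 mm above the origin. Below, a 9 mm round shank, then a steel blade 17 mm wide along the driver's x, 2.2 mm thick along y, bare for its last 14 mm.
- driver_tip (a point): Middle of the blade's lower edge, 60 mm below the driver's origin on its axis; axes as the driver's.
- stand: Fixed dark wooden block, 70 x 70 x 70 mm; origin at the centre of its underside, z up. In the middle of its top a square hole 22 by 22 mm, 66 mm deep, for the driver's shank; the driver may stand at any yaw in it, its flange lying on the top.
- stand_top (a point): Centre of the hole's mouth, 70 mm above the counter.
- cup: White ceramic mug, 64 mm across, 60 mm high, loose; leave it alone. Origin at the centre of its underside.
- tamper: Wooden coffee tamper, 54 mm across the base, 83 mm high, standing loose; leave it alone. Origin at the centre of its underside.
- jar: Amber jar with a steel cap, 64 mm across, 100 mm high, loose; leave it alone. Origin at the centre of its underside.
Not all that is in view belongs to the job. Several things have the shape of the grinder; the one meant has the colours described above.

How it is judged:
On the way, in this order (a step that is already met when the one before it is completed fails the run):
1. the blade is seated in the slot while the screw is still loose (turned less than 0.4 rad) (z of driver_tip in the frame of screw_face below -0.005 m and horizontal distance between driver_tip and screw_face below 0.005 m and value of joint lock_screw below 0.4 rad), for 0.2 s.
2. the screw is tight (beyond 1.2 rad) with the blade still in the slot (z of driver_tip in the frame of screw_face below -0.005 m and horizontal distance between driver_tip and screw_face below 0.005 m and value of joint lock_screw above 1.2 rad), for 0.2 s.
At the end, for the whole second after the job is handed in: The lock screw is turned beyond 1.2 rad, and the driver stands released and at rest in its stand: upright within 0.1 rad, its flange down on the block within 4 mm and within 8 mm of the hole's centre. Cup, tamper and jar are within 20 mm of where they stood (value of joint lock_screw above 1.2 rad and horizontal distance between driver and stand_top below 0.008 m and z of driver in the frame of stand_top between -0.004 and 0.004 m and angle between driver's own z axis and vertical below 0.1 rad and linear speed of driver below 0.02 m/s and distance of each of cup, tamper, jar from where it was at the start of the episode below 0.02 m); the robot touches nothing.
It fails at once if the driver is forced: more than 60 N of contact between driver and grinder head (contact force between driver and grinder above 60 N).
It fails at once if the blade leaves the slot while the screw is half turned (between 0.4 and 1.15 rad) (value of joint lock_screw between 0.4 and 1.15 rad and not (z of driver_tip in the frame of screw_face below -0.005 m and horizontal distance between driver_tip and screw_face below 0.005 m)).
It fails at once if the fingers push on the grinder head or its screw (over 5 N) (contact force between the fingers and grinder above 5 N).
It fails at once if the cup, the tamper or the jar is moved by more than 20 mm (distance of any of cup, tamper, jar from where it was at the start of the episode above 0.02 m).
It also fails if it takes over 72 s, if anything falls off the work surface, if the arm or the gripper's body presses on something with over 40 N, if the wrist force passes 120 N, or if a joint passes its speed limit or range.

## Working session

There is one attempt and no reset: what is moved stays moved. The work goes in short steps, Python scripts to look and compute and a shell command to move; the robot and the scene stay as the last step left them, time stands still between calls to the robot, and variables do not carry over. Pictures are saved under pics/ and viewed, at most 10 in all, crops included, and the job is handed in when it is done.

```bash
ls; mkdir -p pics; python3 - <<'E'
from workcell import manip
import cv2
print(manip.get_obs())
for c in ["side","top","wrist"]:
    p,d=manip.camera(c); cv2.imwrite(f"pics/{c}0.png",p[...,::-1]); print(c,manip.get_calibration(c))
    for t in ["grinder","driver","stand","cup","tamper","jar"]:
        print(t,[(round(r["p"],2),[int(v) for v in r["box"]]) for r in manip.find_in(t,c)][:4])
E
```

```text
pics
{'clock': 0.0, 'joint_pos': array([ 1.24942562,  0.33288131, -0.06472914,  1.46095379,  0.02159685,
        1.34988042, -0.08848403]), 'joint_velocities': array([-0.00203887,  0.00026076, -0.00099608,  0.00048092,  0.00051261,
        0.00091353, -0.00072369]), 'tau': array([-5.98328256e-05, -6.25445509e+01,  4.90344618e-02, -3.91609025e+01,
        1.61334575e-02,  9.85086313e-03,  1.35335557e-05]), 'position': array([ 0.18387461, -0.59696765,  0.24450414]), 'ee_rot': array([ 9.88857723e-01,  1.48861997e-01, -1.32468960e-04, -7.01255340e-04]), 'ft_force': array([ 0.75371212, -0.00960743, -0.10110542]), 'torque': array([-0.03521554, -0.02999299, -0.02584119]), 'grasp_force': 0.0, 'grip_width': 1.0005376421565781}
side {'fx': 542.6024054565236, 'fy': 542.6024054565236, 'cx': 277.7057676670683, 'cy': 205.69162656591035, 'xyz': array([-0.03171283,  0.88728859,  1.03784542]), 'orientation': array([-0.09161897,  0.3979423 ,  0.89109635, -0.19797776])}
grinder [(0.94, [367, 169, 417, 216]), (0.87, [322, 115, 367, 159]), (0.67, [232, 167, 286, 214]), (0.55, [268, 307, 328, 373])]
drive
[... 369 characters left out ...]
,  0.049127  ,  0.71517036, -0.69621619])}
grinder [(0.86, [382, 221, 425, 255]), (0.71, [285, 182, 321, 221]), (0.69, [156, 269, 200, 310]), (0.59, [329, 278, 372, 317])]
driver [(0.62, [193, 204, 205, 215])]
stand [(0.83, [189, 203, 219, 224])]
cup [(0.59, [235, 157, 265, 178])]
tamper [(0.61, [251, 212, 265, 229])]
jar [(0.69, [144, 133, 172, 166])]
wrist {'fx': 344.65102215983364, 'fy': 344.65102215983364, 'cx': 281.97776498236493, 'cy': 204.59536460171518, 'xyz': array([ 0.25696152, -0.57451285,  0.37277208]), 'orientation': array([-0.122043  ,  0.09018396, -0.58708992,  0.79517155])}
grinder [(0.63, [0, 22, 82, 161]), (0.58, [240, 0, 280, 3])]
driver []
stand []
cup []
tamper []
jar []
```

```bash
python3 - <<'E'
import cv2,numpy as np
a=cv2.imread("pics/side0.png");b=cv2.imread("pics/top0.png")
cv2.imwrite("pics/a.png",cv2.resize(a[90:390,50:450],None,fx=2,fy=2,interpolation=3))
cv2.imwrite("pics/b.png",cv2.resize(b[110:330,130:430],None,fx=2.6,fy=2.6,interpolation=3))
E
```

```text
(no output)
```

View pics/a.png

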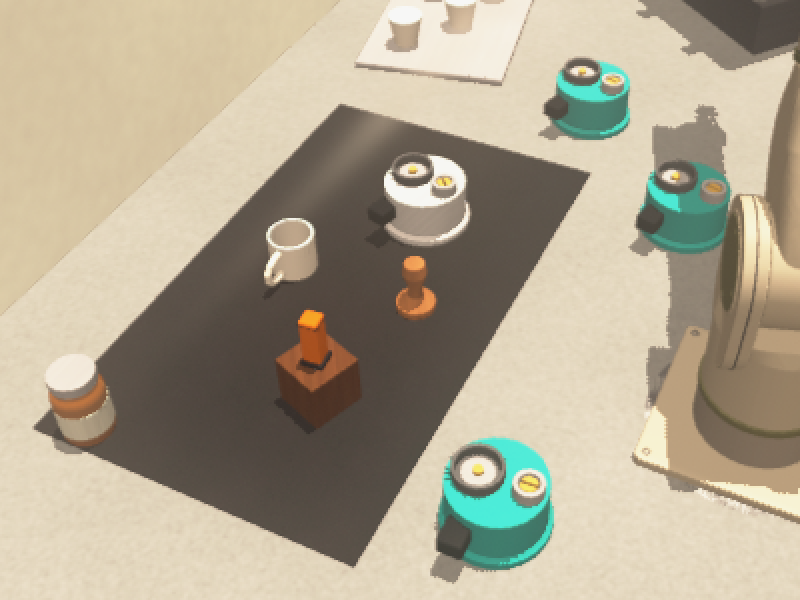

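View pics/b.png

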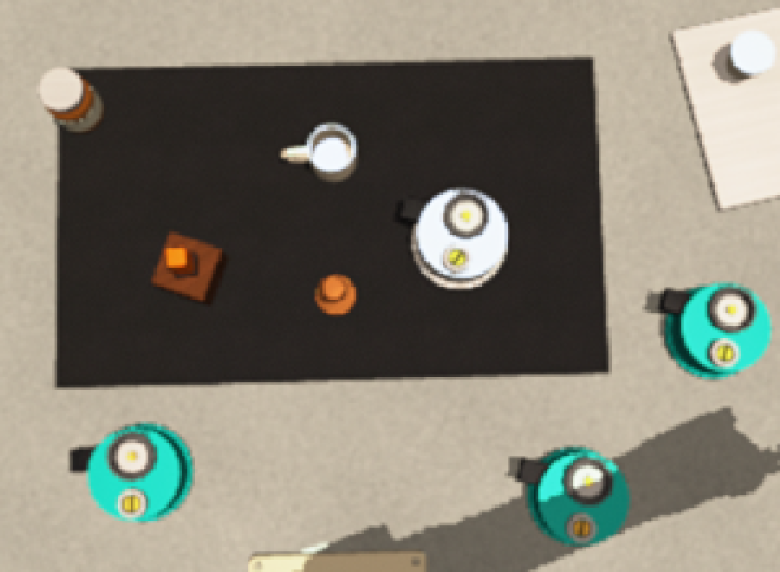

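The aluminium grinder is at about (263,187) in side and (306,200) in top; the teal ones are decoys. The stand with the driver is at top (200,211).

```bash
cat > h.py <<'E'
from workcell import manip
import numpy as np, cv2
from scipy.spatial.transform import Rotation as R
def ray(px,cal):
    px=np.atleast_2d(px).astype(float)
    d=np.c_[(px[:,0]-cal["cx"])/cal["fx"],-(px[:,1]-cal["cy"])/cal["fy"],-np.ones(len(px))]
    return R.from_quat(cal["orientation"]).apply(d)
def onz(px,cal,z):
    r=ray(px,cal); return cal["xyz"]+r*((z-cal["xyz"][2])/r[:,2])[:,None]
def cloud(depth,mask,cal):
    v,u=np.nonzero(mask&(depth>0)); return cal["xyz"]+ray(np.c_[u,v],cal)*depth[v,u][:,None]
E
python3 - <<'E'
from h import *
for c in ["top","side"]:
    p,d=manip.camera(c); cal=manip.get_calibration(c)
    for t,z in [("stand_top",.07),("driver",.07),("screw_face",.085),("collar_mouth",.088),("grinder",0),("cup",0),("tamper",0),("jar",0)]:
        print(c,t,[(round(r["p"],2),np.round(r["pixel"]).tolist(),np.round(onz(r["pixel"],cal,z)[0,:2],3).tolist()) for r in manip.tip_of(t,c)][:4])
    for t in ["driver","stand"]:
        r=manip.trace(t,c)
        if r:
            P=cloud(d,r[0]["pixels"],cal); zt=np.percentile(P[:,2],97); 
            print(t,"top z",zt, np.median(P[abs(P[:,2]-zt)<.008],0),P.min(0),P.max(0))
            top=P[abs(P[:,2]-zt)<.01][:,:2].astype(np.float32)*1000; print(cv2.minAreaRect(top))
E
```

```text
top stand_top [(0.69, [200.0, 209.0], [0.497, 0.189])]
top driver [(0.64, [202.0, 213.0], [0.485, 0.183])]
top screw_face [(0.84, [182.0, 302.0], [0.195, 0.247]), (0.75, [304.0, 210.0], [0.483, -0.159]), (0.64, [352.0, 316.0], [0.134, -0.302]), (0.57, [407.0, 246.0], [0.355, -0.492])]
top collar_mouth [(0.95, [353.0, 311.0], [0.15, -0.303]), (0.81, [182.0, 305.0], [0.184, 0.246]), (0.8, [308.0, 210.0], [0.485, -0.171]), (0.68, [412.0, 245.0], [0.359, -0.511])]
top grinder [(0.91, [307.0, 204.0], [0.52, -0.173]), (0.89, [402.0, 240.0], [0.383, -0.505]), (0.84, [351.0, 300.0], [0.181, -0.313]), (0.8, [185.0, 289.0], [0.233, 0.253])]
top cup [(0.33, [203.0, 212.0], [0.501, 0.192])]
top tamper [(0.67, [255.0, 222.0], [0.458, 0.012]), (0.29, [306.0, 210.0], [0.497, -0.172])]
top jar [(0.97, [161.0, 151.0], [0.725, 0.34])]
driver top z 0.14678881952987352 [0.49002232 0.18602798 0.14257622] [0.47667861 0.17137313 0.06793716] [0.51581472 0.20335002 0.148927  ]
((490.0294494628906, 186.47410583496094), (24.1439266204834, 22.657304763793945), 8.86887264251709)
stand top z 0.07588458883245881 [
[... 883 characters left out ...]
 [0.22, 0.26])]
side cup [(0.79, [200.0, 223.0], [0.633, -0.003])]
side tamper [(0.96, [259.0, 244.0], [0.449, -0.002])]
side jar [(0.8, [95.0, 304.0], [0.714, 0.342]), (0.71, [259.0, 242.0], [0.453, -0.008])]
driver top z 0.1438972055064143 [0.48594749 0.18712086 0.14154071] [ 0.47241446  0.06819805 -0.00232652] [0.58564869 0.20139711 0.14710624]
((487.6680908203125, 186.4510955810547), (23.66046142578125, 25.541624069213867), 86.8861083984375)
stand top z 0.07287895147387571 [0.47476524 0.19779792 0.06991911] [4.41341409e-01 1.48641948e-01 2.20833902e-04] [0.53369471 0.23230963 0.07484534]
((488.48919677734375, 185.94955444335938), (73.83627319335938, 74.78436279296875), 67.12537384033203)
```

```bash
python3 -m pendant '[[1,-0.7,-1.1,0,0,-1,1],[2,-1.4,-1.1,0,0,-2,1],[3,-2.1,-1.1,0,0,-3,1],[4,-2.8,-1.1,0,0,-4,1],[5,-3.5,-1.1,0,0,-5,1],[6,-4.2,-1.1,0,0,-5,1],[7,-4.9,-1.1,0,0,-5,1],[7.4,-5.2,-1.1,0,0,-5,1],[7.4,-5.2,-1.1,0,0,-5,1],[7.4,-5.2,-1.1,0,0,-5,1]]' 40
cat >> h.py <<'E'
def look(name,things=()):
    o=manip.get_obs(); print("tcp",o["position"].round(4),"rot",R.from_quat(o["ee_rot"]).as_matrix().round(3).tolist(),"j",o["joint_pos"].round(2))
    cal=manip.get_calibration("wrist"); p,d=manip.camera("wrist"); cv2.imwrite(f"pics/{name}.png",p[...,::-1]); np.savez(f"{name}.npz",p=p,d=d,**cal)
    for t,z in things: print(t,[(round(r["p"],2),np.round(r["pixel"],1).tolist(),np.round(onz(r["pixel"],cal,z)[0,:2],4).tolist()) for r in manip.tip_of(t,"wrist")][:3])
    return p,d,cal
E
python3 - <<'E'
from h import *
look("w1",[("screw_face",.085),("collar_mouth",.088),("slot_floor",.078),("grinder",0)])
E
```

```text
clock: 3.4
position: [0.4606, -0.2408, 0.3003]
ee_rot: [0.879, 0.478, -0.0, 0.0]
ft_force: [-0.2, -0.3, 0.2]
grip_width: 1.0
grasp_force: 0.0
tcp [ 0.4606 -0.2408  0.3003] rot [[0.544, 0.839, -0.0], [0.839, -0.544, -0.0], [-0.001, 0.0, -1.0]] j [ 0.83  0.1  -0.46  1.63  0.05  1.42 -0.22]
screw_face [(0.89, [264.2, 91.0], [0.4903, -0.1631])]
collar_mouth [(0.72, [261.2, 93.2], [0.4869, -0.1633])]
slot_floor [(0.92, [327.6, 384.4], [0.3604, -0.5013]), (0.85, [263.2, 93.0], [0.4882, -0.1639])]
grinder [(0.8, [344.5, 331.1], [0.3998, -0.5027]), (0.66, [295.4, 81.3], [0.524, -0.1707])]
```

View pics/w1.png

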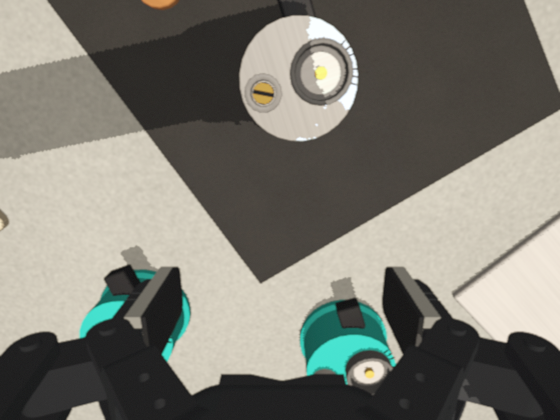

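The picture shows the aluminium grinder at the top, screw at (263,92), with a dark slot nearly horizontal in the image. I'll compute the slot direction and head for the driver.

```bash
cat >> h.py <<'E'
def slot(p,cal,px,w,z=.085):
    u0,v0=[int(round(x)) for x in px]; s=p[v0-w:v0+w+1,u0-w:u0+w+1].astype(int)
    br=((s[...,0]-s[...,2])>55)
    v,u=np.nonzero(br); B=onz(np.c_[u+u0-w,v+v0-w],cal,z)[:,:2]
    hull=cv2.convexHull((np.c_[u,v]).astype(np.int32)); m=np.zeros(br.shape,np.uint8); cv2.fillConvexPoly(m,hull,1)
    (cu,cv_),r=cv2.minEnclosingCircle(hull)
    v,u=np.nonzero((m>0)&(s.sum(2)<.55*np.median(s.sum(2)[br]))); D=onz(np.c_[u+u0-w,v+v0-w],cal,z)[:,:2]
    c=D.mean(0); e,V=np.linalg.eigh(np.cov((D-c).T)); d=V[:,1]
    print("brass centre",onz([cu+u0-w,cv_+v0-w],cal,z)[0,:2].round(4),"r",r,"slot n",len(D),"mean",c.round(4),"yaw deg",np.degrees(np.arctan2(d[1],d[0])).round(1),"elong",np.sqrt(e).round(4))
def gcentre(p,d,cal):
    pass
E
python3 - <<'E'
from h import *
f=np.load("w1.npz"); cal={k:f[k] for k in f}
slot(f["p"],cal,(263,93),16)
E
```

```text
brass centre [ 0.4884 -0.1636] r 11.014820098876953 slot n 58 mean [ 0.4883 -0.164 ] yaw deg 136.5 elong [0.0008 0.0052]
```

```bash
python3 -m pendant '[[1,-0.7,0,0,0,-1,1],[2,-1.4,0,0,0,-2,1],[3,-2.1,0,0,0,-3,1],[4,-2.8,0,0,0,-4,1],[5,-3.5,0,0,0,-4.5,1],[5.8,-3.8,0,0,0,-4.5,1],[5.8,-3.8,0.1,0,0,-4.5,1],[5.8,-3.8,0.1,0,0,-4.5,1],[5.8,-3.8,0.1,0,0,-4.5,1],[5.8,-3.8,0.1,0,0,-4.5,1]]' 40
python3 - <<'E'
from h import *
look("w2",[("stand_top",.07),("driver",.07)])
E
```

```text
clock: 4.9
position: [0.4591, 0.1058, 0.2954]
ee_rot: [0.688, 0.725, 0.0, 0.0]
ft_force: [0.8, -0.3, 0.4]
grip_width: 1.0
grasp_force: 0.0
tcp [0.4591 0.1058 0.2954] rot [[-0.053, 0.999, 0.0], [0.999, 0.053, -0.0], [-0.0, 0.0, -1.0]] j [ 0.51  0.01 -0.82  1.73  0.01  1.4  -0.26]
stand_top [(0.53, [294.5, 386.9], [0.4895, -0.1727])]
driver [(0.93, [318.7, 93.2], [0.4902, 0.1874])]
```

View pics/w2.png

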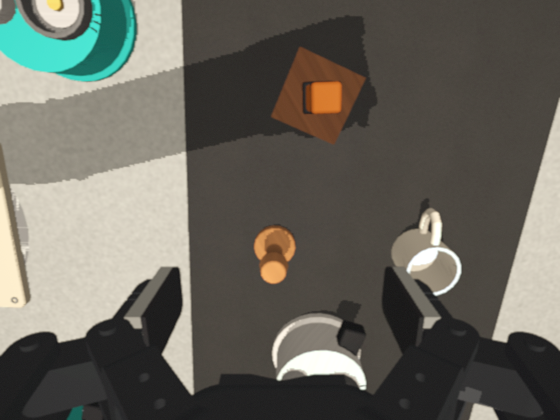

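The driver's orange top is at (325,97), nearly aligned with the image axes, stand at (318,95). Tool is clear of tamper and cup.

```bash
python3 - <<'E'
from h import *
f=np.load("w2.npz"); cal={k:f[k] for k in f}; p=f["p"].astype(int); d=f["d"]
m=(p[...,0]-p[...,2]>110)&(p[...,0]>150); m[:50]=0;m[130:]=0; m[:,:270]=0;m[:,370:]=0
P=cloud(d,m,cal); print(len(P),np.percentile(P[:,2],[5,50,95]))
T=P[P[:,2]>.137]; print(cv2.minAreaRect((T[:,:2]*1000).astype(np.float32)),len(T))
m2=np.zeros_like(m);m2[40:150,260:380]=1
P=cloud(d,m2,cal);S=P[abs(P[:,2]-.07)<.004];r=cv2.minAreaRect((S[:,:2]*1000).astype(np.float32));print("stand",r)
E
```

```text
908 [0.13861599 0.14049946 0.14179239]
((489.0323181152344, 183.65945434570312), (23.072660446166992, 23.417781829833984), 5.690471649169922) 889
stand ((488.7994079589844, 183.63986206054688), (70.20484924316406, 70.17536163330078), 69.58477020263672)
```

```bash
python3 -m pendant '[[0.8,0.35,0,0,0,-0.3,1],[1.55,0.68,0.3,0,0,-0.33,1],[1.55,0.68,1,0,0,-0.33,1],[1.55,0.68,1.8,0,0,-0.33,1],[1.55,0.68,2.5,0,0,-0.33,1],[1.55,0.68,3.2,0,0,-0.33,1],[1.55,0.68,3.6,0,0,-0.33,1],[1.55,0.68,3.85,0,0,-0.33,1],[1.55,0.68,3.85,0,0,-0.33,1],[1.55,0.68,3.85,0,0,-0.33,1]]' 60
python3 -m pendant '[[0,0,0,0,0,0,-1],[0,0,0,0,0,0,-1],[0,0,0,0,0,0,-1],[0,0,0,0,0,0,-1],[0,0,0,0,0,0,-1],[0,0,0,0,0,0,-1],[0,0,0,0,0,0,-1],[0,0,0,0,0,0,-1],[0,0,0,0,0,0,-1],[0,0,0,0,0,0,-1]]' 60
```

```text
clock: 6.3
position: [0.4893, 0.1863, 0.1038]
ee_rot: [0.671, 0.742, 0.001, 0.0]
ft_force: [0.2, 0.1, -0.3]
grip_width: 1.004
grasp_force: 0.0
clock: 7.55
position: [0.4888, 0.1861, 0.1031]
ee_rot: [0.671, 0.742, 0.0, 0.0]
ft_force: [-1.7, 0.2, 5.9]
grip_width: 0.272
grasp_force: 59.2
```

```bash
python3 -m pendant '[[0,0,-0.3,0,0,0,-1],[0,0,-0.7,0,0,0,-1],[0,0,-1.1,0,0,0,-1],[0,0,-1.5,0,0,0,-1],[0,0,-2,0,0,0,-1],[0,0,-2.5,0,0,0,-1],[0,0,-3,0,0,0,-1],[0,0,-3,0,0,0,-1],[0,0,-3,0,0,0,-1],[0,0,-3,0,0,0,-1]]' 60
python3 - <<'E'
from h import *
p,d,cal=look("w3",[("driver_tip",.16),("stand_top",.07)])
q,_=manip.camera("side"); cv2.imwrite("pics/s3.png",q[...,::-1])
b=manip.find_in("driver","side");print(b)
a=cv2.resize(p[150:420,130:430],(600,540),interpolation=3);l,t,r_,bo=[int(v) for v in b[0]["box"]]
c=q[max(t-15,0):bo+25,l-15:r_+15]; k=540/c.shape[0]; c=cv2.resize(c,(min(200,int(c.shape[1]*k)),540),interpolation=3)
cv2.imwrite("pics/m3.png",np.hstack([a,c])[...,::-1])
E
```

```text
clock: 8.8
position: [0.4882, 0.1858, 0.252]
ee_rot: [0.671, 0.742, -0.001, -0.0]
ft_force: [0.6, 0.4, -0.8]
grip_width: 0.273
grasp_force: 58.8
tcp [0.4882 0.1858 0.252 ] rot [[-0.1, 0.995, -0.001], [0.995, 0.1, -0.0], [-0.0, -0.001, -1.0]] j [ 0.37  0.2  -0.91  1.68  0.16  1.34 -0.47]
driver_tip [(0.69, [279.2, 214.4], [0.4859, 0.1866])]
stand_top [(0.59, [286.3, 186.0], [0.4918, 0.1839])]
[{'box': [191.4, 199.8, 211.1, 246.9], 'p': 0.95}]
```

View pics/m3.png

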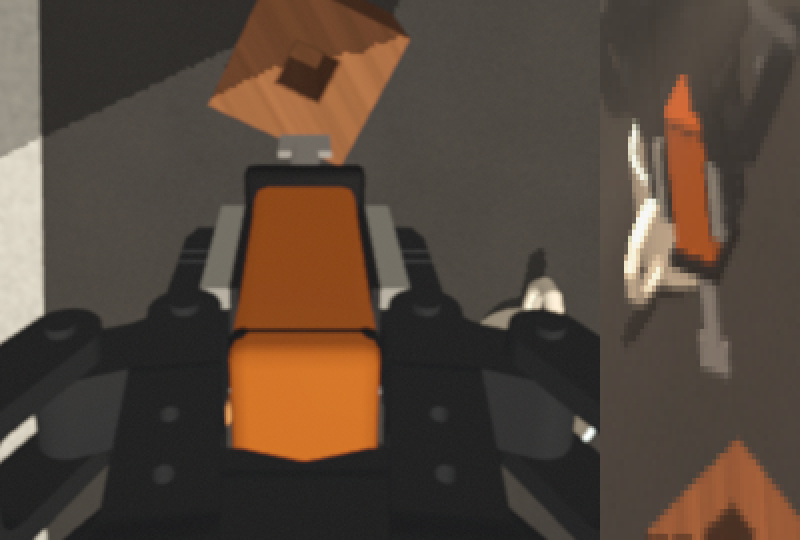

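The blade (crop 305,150) is broad along the image horizontal, i.e. along tool y, which I must put at yaw 136.5°.

```bash
python3 -m pendant '[[-0.6,0,0,0,0,0.7,-1],[-1.6,-0.1,0,0,0,1.6,-1],[-2.6,-0.2,0,0,0,2.5,-1],[-3.6,-0.3,0,0,0,3.4,-1],[-4.6,-0.4,0,0,0,4.3,-1],[-5.6,-0.5,0,0,0,5.2,-1],[-6.5,-0.6,0,0,0,6.15,-1],[-6.97,-0.7,0.2,0,0,6.15,-1],[-6.97,-0.7,0.6,0,0,6.15,-1],[-6.97,-0.7,0.9,0,0,6.15,-1]]' 60
python3 - <<'E'
from h import *
p,d,cal=look("w4",[("driver_tip",.114),("screw_face",.085),("collar_mouth",.088)])
cv2.imwrite("pics/m4.png",cv2.resize(p[130:330,170:400],None,fx=3,fy=3,interpolation=3)[...,::-1])
E
```

```text
clock: 10.3
position: [0.4886, -0.1642, 0.2068]
ee_rot: [0.919, 0.395, -0.0, -0.0]
ft_force: [-0.4, -0.1, -0.6]
grip_width: 0.274
grasp_force: 58.9
tcp [ 0.4886 -0.1642  0.2068] rot [[0.688, 0.726, -0.001], [0.726, -0.688, 0.0], [-0.0, -0.001, -1.0]] j [ 0.77  0.16 -0.58  1.77  0.09  1.23 -0.6 ]
driver_tip [(0.74, [281.1, 215.9], [0.4874, -0.164])]
screw_face [(0.78, [283.4, 201.4], [0.4896, -0.1641]), (0.61, [282.6, 257.4], [0.4571, -0.1975])]
collar_mouth [(0.77, [281.3, 201.7], [0.4889, -0.1625]), (0.38, [313.7, 159.2], [0.5278, -0.1553])]
```

View pics/m4.png

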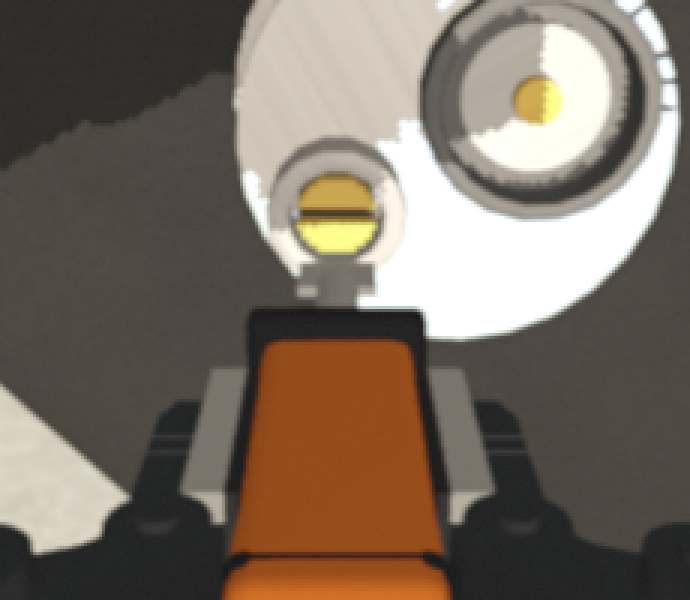

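The slot is horizontal at crop (336,214), parallel to the blade edge at (337,262). I'll compute the tool-frame offset.

```bash
python3 - <<'E'
from h import *
f=np.load("w4.npz"); cal={k:f[k] for k in f}; p=f["p"]
o=manip.get_obs(); M=R.from_quat(o["ee_rot"]).as_matrix(); t=o["position"]
s=p[185:225,282].astype(int); print([(185+i,int(x.sum())) for i,x in enumerate(s)])
for h in (.0925,.0935): print("tip",(M.T@(onz([282.3,217.5],cal,t[2]-h)[0]-t)*1000).round(1))
print("slot centre",(M.T@(onz([282,201.2],cal,.085)[0]-t)*1000).round(1))
slot(p,cal,(282,201),16)
E
```

```text
[(185, 499), (186, 467), (187, 356), (188, 296), (189, 328), (190, 409), (191, 444), (192, 449), (193, 448), (194, 449), (195, 450), (196, 448), (197, 450), (198, 436), (199, 344), (200, 204), (201, 185), (202, 267), (203, 361), (204, 526), (205, 637), (206, 653), (207, 653), (208, 653), (209, 652), (210, 650), (211, 651), (212, 647), (213, 587), (214, 447), (215, 342), (216, 338), (217, 345), (218, 341), (219, 337), (220, 336), (221, 337), (222, 338), (223, 338), (224, 337)]
tip [-1.9 -0.2 92.5]
tip [-2.2 -0.2 93.5]
slot centre [  0.3  -0.5 123. ]
brass centre [ 0.4889 -0.1632] r 13.840710639953613 slot n 44 mean [ 0.489  -0.1626] yaw deg 136.2 elong [0.0004 0.0049]
```

```bash
python3 -m pendant '[[0.016,-0.006,0.1,0,0,0,-1],[0.016,-0.006,0.2,0,0,0,-1],[0.016,-0.006,0.3,0,0,0,-1],[0.016,-0.006,0.4,0,0,0,-1],[0.016,-0.006,0.48,0,0,0,-1],[0.016,-0.006,0.48,0,0,0,-1],[0.016,-0.006,0.48,0,0,0,-1],[0.016,-0.006,0.48,0,0,0,-1],[0.016,-0.006,0.48,0,0,0,-1],[0.016,-0.006,0.48,0,0,0,-1]]' 60
python3 - <<'E'
from h import *
p,d,cal=look("w5",[])
cv2.imwrite("pics/m5.png",cv2.resize(p[165:245,222:342],None,fx=6.5,fy=6.5,interpolation=2)[...,::-1])
E
```

```text
clock: 11.75
position: [0.4892, -0.1635, 0.1839]
ee_rot: [0.919, 0.395, 0.0, 0.0]
ft_force: [-0.4, 0.1, -1.4]
grip_width: 0.274
grasp_force: 58.9
tcp [ 0.4892 -0.1635  0.1839] rot [[0.688, 0.726, 0.0], [0.726, -0.688, -0.0], [0.0, 0.0, -1.0]] j [ 0.76  0.18 -0.58  1.8   0.11  1.19 -0.61]
```

View pics/m5.png

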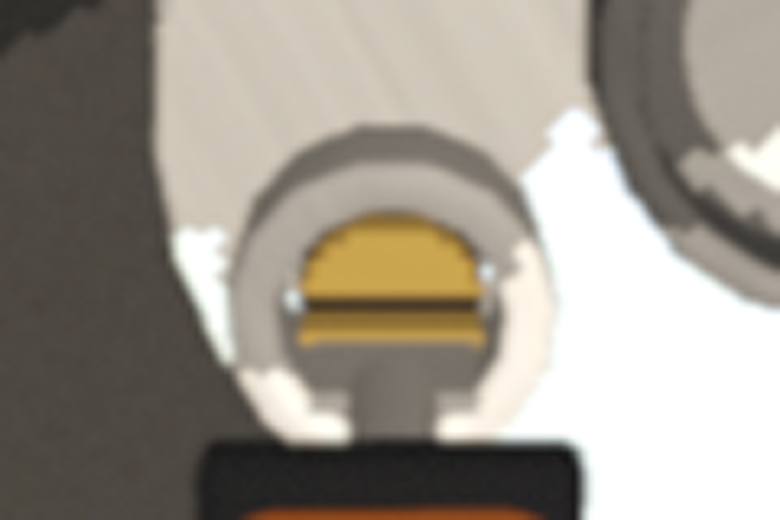

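The blade edge is at crop v≈345, slot's +x edge at v≈297, and a darker strip (312–335) which may be the slot's -x wall. I'll project these.

```bash
python3 - <<'E'
from h import *
for n in ("w4","w5"):
    f=np.load(n+".npz"); cal={k:f[k] for k in f}; p=f["p"].astype(int)
    z=.2068 if n=="w4" else .1839; t=np.array([.4886,-.1642,z] if n=="w4" else [.4892,-.1635,z])
    M=R.from_quat([.919,.395,0,0]).as_matrix()
    fw=M.T@ray([282,cal["cy"]+0],cal)[0]; print("view dir tool",fw.round(3), "cam tool",(M.T@(cal["xyz"]-t)*1000).round(1))
    for v in range(196,222):
        print(v,p[v,275:290].mean(0).round().astype(int), "face x %.1f"%((M.T@(onz([282,v],cal,.085)[0]-t))[0]*1000),"tip x %.1f"%((M.T@(onz([282,v],cal,z-.093)[0]-t))[0]*1000))
E
```

```text
view dir tool [-0.3   -0.001  0.954] cam tool [  76.6   -0.2 -127.4]
196 [202 166  81] face x 5.0 tip x 13.3
197 [203 167  81] face x 4.2 tip x 12.6
198 [197 161  78] face x 3.4 tip x 11.9
199 [157 125  62] face x 2.7 tip x 11.2
200 [88 70 44] face x 1.9 tip x 10.5
201 [79 63 41] face x 1.1 tip x 9.8
202 [123  96  48] face x 0.3 tip x 9.1
203 [156 133  61] face x -0.5 tip x 8.4
204 [210 199  98] face x -1.3 tip x 7.7
205 [249 243 132] face x -2.1 tip x 7.0
206 [255 254 142] face x -2.9 tip x 6.3
207 [255 255 143] face x -3.7 tip x 5.6
208 [255 255 142] face x -4.5 tip x 4.9
209 [255 254 142] face x -5.3 tip x 4.2
210 [255 254 142] face x -6.1 tip x 3.5
211 [253 251 140] face x -6.9 tip x 2.8
212 [245 240 135] face x -7.7 tip x 2.0
213 [218 212 124] face x -8.5 tip x 1.3
214 [163 157 109] face x -9.3 tip x 0.6
215 [126 120 108] face x -10.1 tip x -0.1
216 [131 124 116] face x -10.9 tip x -0.8
217 [132 126 117] face x -11.7 tip x -1.5
218 [124 117 109] face x -12.6 tip x -2.3
219 [119 113 105] face x -13.4 tip x -3.0
220 [119 112 104] face x -14.2 tip x -3.7
221 [118 112 103] face x -1
[... 415 characters left out ...]
5  80] face x 5.9 tip x 7.8
205 [202 165  80] face x 5.2 tip x 7.1
206 [202 165  80] face x 4.5 tip x 6.4
207 [202 165  80] face x 3.8 tip x 5.7
208 [203 166  81] face x 3.0 tip x 4.9
209 [197 160  77] face x 2.3 tip x 4.2
210 [156 124  63] face x 1.6 tip x 3.5
211 [87 69 44] face x 0.8 tip x 2.8
212 [82 65 41] face x 0.1 tip x 2.1
213 [127 100  50] face x -0.6 tip x 1.4
214 [139 110  52] face x -1.4 tip x 0.7
215 [157 125  58] face x -2.1 tip x -0.0
216 [186 151  79] face x -2.8 tip x -0.8
217 [162 138  98] face x -3.6 tip x -1.5
218 [129 119 104] face x -4.3 tip x -2.2
219 [119 113 105] face x -5.0 tip x -2.9
220 [119 113 105] face x -5.8 tip x -3.6
221 [118 112 104] face x -6.5 tip x -4.4
```

Slot centre is at tool x ≈ -0.2 mm, blade centre ≈ -2.7 mm (the gray seen above it in w4 was the collar); this matches the grasp offset seen earlier. Shift +2.5 mm and descend gently.

```bash
python3 -m pendant '[[0.05,0,0,0,0,0,-1],[0.05,0,0,0,0,0,-1],[0.05,0,0.04,0,0,0,-1],[0.05,0,0.08,0,0,0,-1],[0.05,0,0.1,0,0,0,-1],[0.05,0,0.12,0,0,0,-1],[0.05,0,0.14,0,0,0,-1],[0.05,0,0.16,0,0,0,-1],[0.05,0,0.16,0,0,0,-1],[0.05,0,0.16,0,0,0,-1]]' 60
python3 - <<'E'
from h import *
p,d,cal=look("w6")
print(manip.get_obs()["ft_force"],manip.get_obs()["torque"])
cv2.imwrite("pics/m6.png",cv2.resize(p[165:245,222:342],None,fx=6.5,fy=6.5,interpolation=2)[...,::-1])
E
```

```text
clock: 13.05
position: [0.4909, -0.1617, 0.1759]
ee_rot: [0.919, 0.395, 0.0, 0.0]
ft_force: [0.6, -0.4, -1.2]
grip_width: 0.274
grasp_force: 58.9
tcp [ 0.4909 -0.1617  0.1759] rot [[0.688, 0.726, 0.0], [0.726, -0.688, -0.0], [-0.0, 0.0, -1.0]] j [ 0.76  0.19 -0.58  1.81  0.12  1.17 -0.62]
[-0.05169454  0.50770451 -1.14916329] [-0.02394407 -0.02471852  0.02544685]
```

View pics/m6.png

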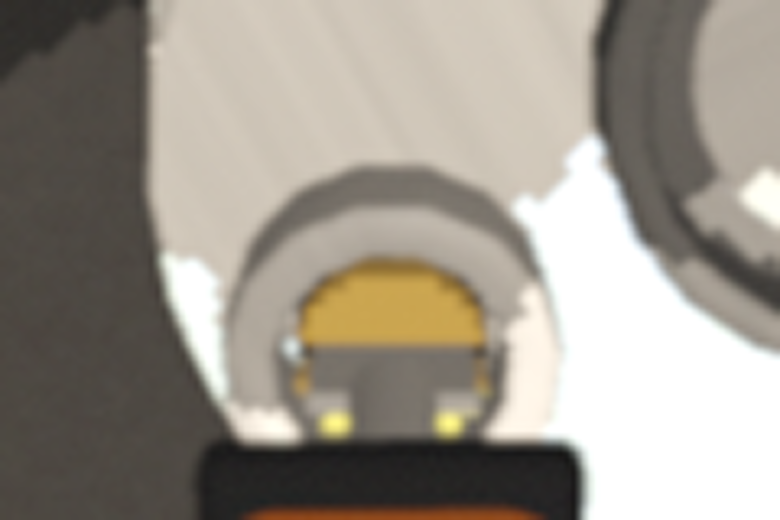

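The blade covers the slot (edge at v≈345) with the brass visible beyond, and there is no contact force. Go deeper.

```bash
python3 -m pendant '[[0,0,0.02,0,0,0,-1],[0,0,0.03,0,0,0,-1],[0,0,0.04,0,0,0,-1],[0,0,0.05,0,0,0,-1],[0,0,0.06,0,0,0,-1],[0,0,0.07,0,0,0,-1],[0,0,0.08,0,0,0,-1],[0,0,0.08,0,0,0,-1],[0,0,0.08,0,0,0,-1],[0,0,0.08,0,0,0,-1]]' 60
python3 -c "
from h import *
o=manip.get_obs();print(o['position'],o['ft_force'],o['torque'])"
```

```text
clock: 14.35
position: [0.4909, -0.1617, 0.1718]
ee_rot: [0.919, 0.395, 0.0, 0.0]
ft_force: [-0.1, 0.2, -1.3]
grip_width: 0.271
grasp_force: 58.9
[ 0.49090134 -0.161661    0.17182073] [-0.12535443  0.17391918 -1.25009676] [-0.00545629 -0.03001525  0.01041515]
```

```bash
python3 -m pendant '[[0,0,0.01,0,0,0,-1],[0,0,0.015,0,0,0,-1],[0,0,0.02,0,0,0,-1],[0,0,0.025,0,0,0,-1],[0,0,0.03,0,0,0,-1],[0,0,0.035,0,0,0,-1],[0,0,0.04,0,0,0,-1],[0,0,0.04,0,0,0,-1],[0,0,0.04,0,0,0,-1],[0,0,0.04,0,0,0,-1]]' 60
python3 -c "
from h import *
o=manip.get_obs();print(o['position'],o['ft_force'],o['torque'])"
```

```text
clock: 15.6
position: [0.4909, -0.1617, 0.1699]
ee_rot: [0.919, 0.395, 0.0, 0.0]
ft_force: [-1.0, 0.9, 2.4]
grip_width: 0.273
grasp_force: 59.3
[ 0.49091611 -0.16168139  0.16987168] [-0.95081838  0.9073323   2.40225262] [0.12399983 0.18912407 0.04472949]
```

Light contact with the slot floor (~3.6 N): seated. Turn clockwise about the blade's axis (2.6 mm behind the TCP).

```bash
python3 -m pendant '[[0,0.0036,0,0,0,0.5,-1],[-0.0005,0.0072,0,0,0,1,-1],[-0.001,0.0108,0,0,0,1.5,-1],[-0.002,0.0143,0,0,0,2,-1],[-0.003,0.018,0,0,0,2.5,-1],[-0.0045,0.021,0,0,0,3,-1],[-0.006,0.0245,0,0,0,3.5,-1],[-0.008,0.0276,0,0,0,4,-1],[-0.008,0.0276,0,0,0,4,-1],[-0.008,0.0276,0,0,0,4,-1]]' 60
python3 -c "
from h import *
o=manip.get_obs();print(o['position'],o['ft_force'],o['torque'],o['joint_pos'][6])"
```

```text
clock: 16.85
position: [0.4915, -0.1632, 0.1698]
ee_rot: [0.992, 0.127, -0.0, 0.0]
ft_force: [-2.2, -1.5, 2.3]
grip_width: 0.277
grasp_force: 59.3
[ 0.49153835 -0.16318729  0.16984866] [-2.16099982 -1.45370146  2.30421649] [-0.4500488   0.40744857  0.11453208] -1.166600822375051
```

```bash
python3 -m pendant '[[0,0.0036,0,0,0,0.5,-1],[-0.0005,0.0072,0,0,0,1,-1],[-0.001,0.0108,0,0,0,1.5,-1],[-0.002,0.0143,0,0,0,2,-1],[-0.003,0.018,0,0,0,2.5,-1],[-0.0045,0.021,0,0,0,3,-1],[-0.006,0.0245,0,0,0,3.5,-1],[-0.006,0.0245,0,0,0,3.5,-1],[-0.006,0.0245,0,0,0,3.5,-1],[-0.006,0.0245,0,0,0,3.5,-1]]' 60
python3 - <<'E'
from h import *
o=manip.get_obs();print(o['position'],o['ft_force'],o['torque'],o['joint_pos'][6])
p,d,cal=look("w7")
cv2.imwrite("pics/m7.png",cv2.resize(p[165:245,222:342],None,fx=6.5,fy=6.5,interpolation=2)[...,::-1])
E
```

```text
clock: 18.1
position: [0.4915, -0.1645, 0.1698]
ee_rot: [0.993, -0.117, -0.0, 0.0]
ft_force: [-1.3, -3.5, 2.3]
grip_width: 0.274
grasp_force: 59.3
[ 0.49153445 -0.16445297  0.16981127] [-1.30615659 -3.45474279  2.27401771] [-0.89380516  0.51661988  0.13792741] -1.644705833973389
tcp [ 0.4915 -0.1645  0.1698] rot [[0.973, -0.232, -0.0], [-0.232, -0.973, -0.0], [0.0, 0.0, -1.0]] j [ 0.66  0.19 -0.47  1.82  0.1   1.16 -1.64]
```

View pics/m7.png

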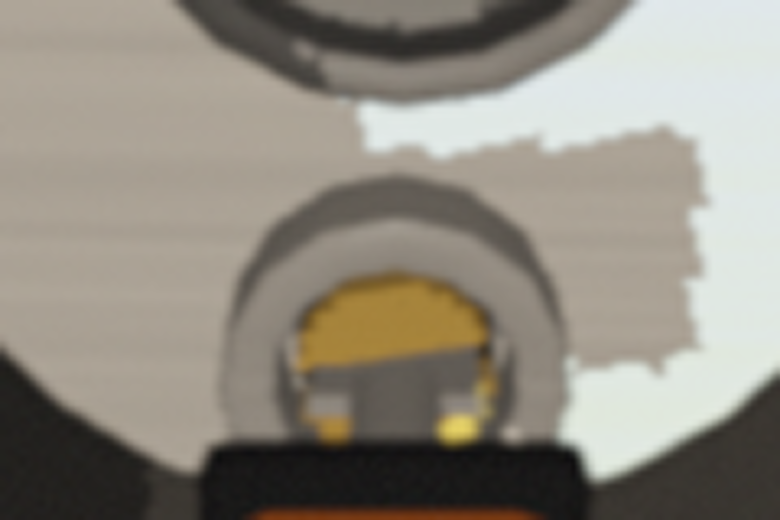

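The slot is following the blade (tilted about 7° behind, within play). Continue slowly toward the stop, watching torque.

```bash
python3 -m pendant '[[0,0.006,0,0,0,0.2,-1],[0,0.011,0,0,0,0.4,-1],[0,0.014,0,0,0,0.6,-1],[-0.0005,0.016,0,0,0,0.8,-1],[-0.0005,0.017,0,0,0,1,-1],[-0.001,0.019,0,0,0,1.2,-1],[-0.001,0.02,0,0,0,1.4,-1],[-0.001,0.02,0,0,0,1.4,-1],[-0.001,0.02,0,0,0,1.4,-1],[-0.001,0.02,0,0,0,1.4,-1]]' 60
python3 -c "
from h import *
o=manip.get_obs();print(o['position'],o['ft_force'],o['torque'],o['joint_pos'][6],R.from_quat(o['ee_rot']).as_matrix()[:2,0])"
```

```text
clock: 19.4
position: [0.4913, -0.1651, 0.1698]
ee_rot: [0.977, -0.213, 0.0, 0.0]
ft_force: [-1.6, -3.2, 1.6]
grip_width: 0.276
grasp_force: 59.3
[ 0.49133945 -0.16507859  0.16981746] [-1.60944443 -3.22589164  1.64068733] [-0.59727227  0.57524521  0.144048  ] -1.8357359244694922 [ 0.90902019 -0.41675208]
```

```bash
python3 -m pendant '[[0,0.001,0,0,0,0.15,-1],[0,0.002,0,0,0,0.3,-1],[0,0.003,0,0,0,0.45,-1],[0,0.004,0,0,0,0.6,-1],[0,0.005,0,0,0,0.7,-1],[0,0.005,0,0,0,0.7,-1],[0,0.005,0,0,0,0.7,-1],[0,0.005,0,0,0,0.7,-1],[0,0.005,0,0,0,0.7,-1],[0,0.005,0,0,0,0.7,-1]]' 60
python3 -c "
from h import *
o=manip.get_obs();print(o['position'],o['ft_force'],o['torque'],o['joint_pos'][6],R.from_quat(o['ee_rot']).as_matrix()[:2,0])"
```

```text
clock: 20.65
position: [0.4912, -0.1653, 0.1698]
ee_rot: [0.965, -0.261, 0.0, 0.0]
ft_force: [-1.9, -2.1, 1.9]
grip_width: 0.274
grasp_force: 59.3
[ 0.49122473 -0.16532636  0.16980989] [-1.9407553  -2.10204264  1.92121796] [-0.52881606  0.62727492  0.09174959] -1.931414898941672 [ 0.86395597 -0.50356735]
```

```bash
python3 -m pendant '[[0,0.001,0,0,0,0.1,-1],[0,0.002,0,0,0,0.2,-1],[0,0.003,0,0,0,0.3,-1],[0,0.003,0,0,0,0.4,-1],[0,0.004,0,0,0,0.5,-1],[0,0.004,0,0,0,0.5,-1],[0,0.004,0,0,0,0.5,-1],[0,0.004,0,0,0,0.5,-1],[0,0.004,0,0,0,0.5,-1],[0,0.004,0,0,0,0.5,-1]]' 60
python3 - <<'E'
from h import *
o=manip.get_obs();print(o['position'],o['ft_force'],o['torque'],o['joint_pos'][6],R.from_quat(o['ee_rot']).as_matrix()[:2,0])
p,d,cal=look("w8")
def edge(n,p):
    # brass/blade lower boundary of the upper brass half, slope in the image
    q=p.astype(int); b=(q[...,0]-q[...,2]>60)
    pts=[]
    for u in range(272,293):
        v=[v for v in range(203,226) if b[v,u]]
        run=[x for i,x in enumerate(v) if x-v[0]==i]
        if run: pts.append((u,run[-1]))
    pts=np.array(pts); print(n,np.degrees(np.arctan(np.polyfit(pts[:,0],pts[:,1],1)[0])).round(1))
edge("w7",np.load("w7.npz")["p"]); edge("w8",p)
E
```

```text
clock: 21.9
position: [0.4911, -0.1655, 0.1698]
ee_rot: [0.956, -0.294, 0.0, 0.0]
ft_force: [-1.7, -1.5, 3.0]
grip_width: 0.273
grasp_force: 59.4
[ 0.49114712 -0.16549946  0.16980734] [-1.67459008 -1.47931001  3.03818552] [-0.46890999  0.62864265  0.3366118 ] -1.9996908687156245 [ 0.82670209 -0.5626399 ]
tcp [ 0.4911 -0.1655  0.1698] rot [[0.827, -0.563, 0.0], [-0.563, -0.827, -0.0], [0.0, 0.0, -1.0]] j [ 0.63  0.19 -0.44  1.82  0.09  1.15 -2.  ]
w7 -7.5
w8 -10.2
```

Torque jumped to 0.34 N m: at the stop. Relieve the twist by a few degrees, then lift straight out.

```bash
python3 -m pendant '[[0,-0.002,0,0,0,-0.3,-1],[0,-0.004,0,0,0,-0.6,-1],[0,-0.005,0,0,0,-0.8,-1],[0,-0.005,-0.1,0,0,-0.8,-1],[0,-0.005,-0.2,0,0,-0.8,-1],[0,-0.005,-0.4,0,0,-0.8,-1],[0,-0.005,-0.8,0,0,-0.8,-1],[0,-0.005,-1.2,0,0,-0.8,-1],[0,-0.005,-1.6,0,0,-0.8,-1],[0,-0.005,-1.6,0,0,-0.8,-1]]' 60
python3 - <<'E'
from h import *
p,d,cal=look("w9",[("driver_tip",.157),("screw_face",.085)])
px=manip.tip_of("screw_face","wrist")[0]["pixel"]; slot(p,cal,px,13)
o=manip.get_obs(); M=R.from_quat(o["ee_rot"]).as_matrix(); t=o["position"]
# yaw needed: tool x at 95.7deg; target TCP as at grasp
yaw=np.degrees(np.arctan2(M[1,0],M[0,0])); print("yaw",yaw,"az units to 95.7:",(yaw-95.7)/8)
print("shift",M.T@(np.array([.4888,.1861,t[2]])-t)/.05)
E
```

```text
clock: 23.2
position: [0.4922, -0.1653, 0.2516]
ee_rot: [0.971, -0.241, 0.002, 0.0]
ft_force: [-0.3, -0.9, -1.2]
grip_width: 0.271
grasp_force: 59.0
tcp [ 0.4922 -0.1653  0.2516] rot [[0.884, -0.467, 0.003], [-0.467, -0.884, -0.001], [0.003, -0.0, -1.0]] j [ 0.65  0.12 -0.45  1.71  0.06  1.32 -1.86]
driver_tip [(0.73, [283.1, 216.0], [0.4906, -0.1652]), (0.31, [275.1, 142.0], [0.5373, -0.184])]
screw_face [(0.91, [284.9, 190.3], [0.4889, -0.1664]), (0.7, [540.7, 401.0], [0.1495, -0.3021])]
brass centre [ 0.4889 -0.1642] r 11.674215316772461 slot n 37 mean [ 0.4888 -0.1642] yaw deg 69.7 elong [0.0005 0.0055]
yaw -27.8407058859525 az units to 95.7: -15.442588235744063
shift [-3.31789657e+00 -6.19280433e+00  2.82358689e-03]
```

The blade is out and clear. Carry the driver back, restoring the yaw at which it was picked up.

```bash
python3 -m pendant '[[-0.2,-0.4,0,0,0,-1.2,-1],[-0.5,-1,0,0,0,-2.4,-1],[-0.9,-1.7,0,0,0,-3.6,-1],[-1.3,-2.4,0,0,0,-4.8,-1],[-1.7,-3.1,0,0,0,-6,-1],[-2.1,-3.9,0,0,0,-7.2,-1],[-2.5,-4.7,0,0,0,-8.4,-1],[-2.9,-5.4,0,0,0,-9.6,-1],[-3.2,-6,0,0,0,-10.8,-1],[-3.318,-6.193,0,0,0,-12,-1]]' 60
python3 -m pendant '[[0,0,0,0,0,-1.2,-1],[0,0,0,0,0,-2.4,-1],[0,0,0,0,0,-3.44,-1],[0,0,0,0,0,-3.44,-1],[0,0,0,0,0,-3.44,-1],[0,0,0,0,0,-3.44,-1],[0,0,0,0,0,-3.44,-1],[0,0,0,0,0,-3.44,-1],[0,0,0,0,0,-3.44,-1],[0,0,0,0,0,-3.44,-1]]' 60
python3 - <<'E'
from h import *
p,d,cal=look("w10",[("driver_tip",.159)])
o=manip.get_obs(); M=R.from_quat(o["ee_rot"]).as_matrix(); t=o["position"]
print("shift to grasp pose",M.T@(np.array([.4888,.1861,.1031])-t)/.05, "yaw",np.degrees(np.arctan2(M[1,0],M[0,0])))
cv2.imwrite("pics/m10.png",np.hstack([cv2.resize(np.load(n+".npz")["p"][150:320,180:380],None,fx=2,fy=2) for n in("w3","w10")])[...,::-1])
E
```

```text
clock: 24.65
position: [0.4883, 0.1884, 0.2491]
ee_rot: [0.826, 0.564, -0.0, -0.001]
ft_force: [-0.3, -0.8, -1.9]
grip_width: 0.271
grasp_force: 58.9
clock: 25.9
position: [0.4892, 0.186, 0.2498]
ee_rot: [0.671, 0.741, -0.0, 0.0]
ft_force: [-0.3, 0.3, -1.7]
grip_width: 0.275
grasp_force: 58.9
tcp [0.4892 0.186  0.2498] rot [[-0.099, 0.995, 0.0], [0.995, 0.099, -0.0], [-0.0, 0.0, -1.0]] j [ 0.35  0.2  -0.9   1.68  0.16  1.33 -0.47]
driver_tip [(0.73, [281.7, 219.4], [0.4889, 0.1839])]
shift to grasp pose [ 0.00351113 -0.00733858  2.93381272] yaw 95.67608133049845
```

View pics/m10.png

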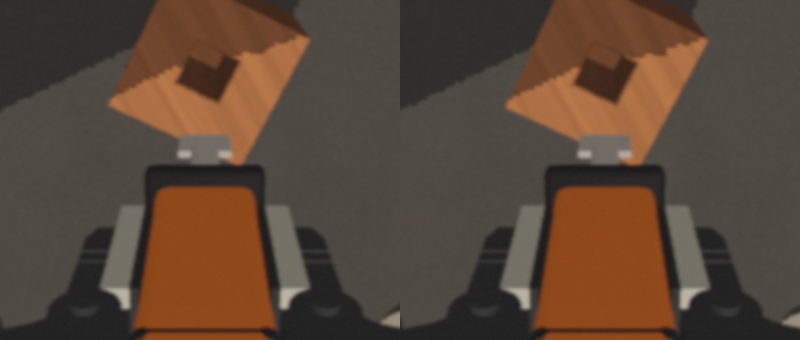

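The driver sits in the grip exactly as at pick-up (left then, right now). Lower straight down.

```bash
python3 -m pendant '[[0.003,-0.007,0.4,0,0,0,-1],[0.003,-0.007,0.8,0,0,0,-1],[0.003,-0.007,1.2,0,0,0,-1],[0.003,-0.007,1.6,0,0,0,-1],[0.003,-0.007,2,0,0,0,-1],[0.003,-0.007,2.4,0,0,0,-1],[0.003,-0.007,2.7,0,0,0,-1],[0.003,-0.007,2.85,0,0,0,-1],[0.003,-0.007,2.92,0,0,0,-1],[0.003,-0.007,2.92,0,0,0,-1]]' 60
python3 -c "
from h import *
o=manip.get_obs();print(o['position'],o['ft_force'])"
```

```text
clock: 27.25
position: [0.489, 0.1862, 0.104]
ee_rot: [0.671, 0.741, 0.0, 0.0]
ft_force: [-0.5, 0.6, -0.7]
grip_width: 0.277
grasp_force: 58.9
[0.48899658 0.18620924 0.10401141] [-0.48328777  0.59788344 -0.74417333]
```

Inserted, under 1 mm above the rest. Open slowly, then rise.

```bash
python3 -m pendant '[[0,0,0.01,0,0,0,-1],[0,0,0.01,0,0,0,-0.3],[0,0,0.01,0,0,0,0],[0,0,0.01,0,0,0,0.5],[0,0,0.01,0,0,0,1],[0,0,0.01,0,0,0,1],[0,0,0.01,0,0,0,1],[0,0,0.01,0,0,0,1],[0,0,0.01,0,0,0,1],[0,0,0.01,0,0,0,1]]' 60
python3 -m pendant '[[0,0,-0.3,0,0,0,1],[0,0,-0.8,0,0,0,1],[0,0,-1.4,0,0,0,1],[0,0,-2,0,0,0,1],[0,0,-2.6,0,0,0,1],[0,0,-3.2,0,0,0,1],[-1,0,-3.6,0,0,0,1],[-1.5,0,-3.6,0,0,0,1],[-1.5,0,-3.6,0,0,0,1],[-1.5,0,-3.6,0,0,0,1]]' 60
python3 - <<'E'
from h import *
p,d,cal=look("w11",[("driver",.07)])
q=p.astype(int)
m=(q[...,0]-q[...,2]>110)&(q[...,0]>150); P=cloud(d,m,cal); P=P[np.linalg.norm(P[:,:2]-[.489,.185],axis=1)<.03]; print("handle",len(P),np.percentile(P[:,2],[5,50,95]))
T=P[P[:,2]>.135]; print(cv2.minAreaRect((T[:,:2]*1000).astype(np.float32)))
c=manip.get_calibration("top"); q,_=manip.camera("top")
for t in ("cup","tamper","jar"): print(t,[(round(r["p"],2),[int(v) for v in r["box"]]) for r in manip.find_in(t,"top")][:2])
E
```

```text
clock: 28.5
position: [0.4888, 0.186, 0.1033]
ee_rot: [0.671, 0.741, -0.0, 0.0]
ft_force: [-0.4, -0.0, 0.9]
grip_width: 1.001
grasp_force: 0.0
clock: 29.75
position: [0.496, 0.1126, 0.2838]
ee_rot: [0.671, 0.742, 0.0, 0.0]
ft_force: [0.2, 0.2, -0.2]
grip_width: 1.003
grasp_force: 0.0
tcp [0.496  0.1126 0.2838] rot [[-0.1, 0.995, 0.001], [0.995, 0.1, 0.0], [0.0, 0.001, -1.0]] j [ 0.49  0.13 -0.86  1.67  0.1   1.39 -0.28]
driver [(0.75, [284.2, 101.4], [0.4905, 0.1848])]
handle 983 [0.13858573 0.14058326 0.14179347]
((488.7276916503906, 183.81260681152344), (22.922243118286133, 22.628612518310547), 5.770749092102051)
cup [(0.89, [240, 158, 266, 177])]
tamper [(0.67, [249, 215, 264, 228])]
jar [(0.83, [143, 132, 171, 160])]
```

```bash
python3 -c "
from workcell import manip
print(manip.hand_in())"
```

```text
the job is handed in; nothing more can be done
None
```

I turned the lock screw clockwise until the torque jumped to about 0.34 N m, which I took as its stop. The driver is back upright in its stand and released. The cup, tamper and jar show no movement in the top camera, and I handed the job in at about 30 s; no verdict came back.

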